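Set the rotary table to its mark

TASK

Turn the disc of the rotary indexing table until the black index line on it lines up with the one long, wide line of the scale ring round it. Do it by pushing the upright peg on the disc gently sideways with the fingertips, without gripping it, and leave the disc standing there; do not lift or shift any of the loose things on the bench.

Things in the scene. Friction and masses are not known exactly. Their poses are not given: they have to be found in the camera images.
- rotary_table: Rotary indexing table fixed to the bench: round metal base, diameter 224 mm, 30 high, with three small bolt lugs out to radius 127. On it turns a steel disc, radius 80, its face 38 above the bench, with a brass flange (radius 30, top 52 above the bench) fixed in its middle. Origin: on the turning axis at bench level; z up; the long scale line lies along +x.
- dial (a joint): Turning angle of the disc, rad, growing anticlockwise seen from above; index and long line meet at 0 and every whole turn (6.283), so either way leads there. Starts between 0.6 and 5.68; stops at -6.3 and 12.6. No spring: friction (about 0.12 N m, some 2 N at the peg) keeps the disc where it is left, without coasting.
- index_end (a point): Outer end of the index line, at the disc's rim (radius 80 mm, on its face). The index line is the only black line on the disc: radial, 34 long, 5 wide, from radius 45 to the rim.
- long_line (a point): Inner end of the long scale line, fixed, radius 80 mm from the axis, 38 above the bench. The scale ring (radius 82 to 112, on the base) has 24 black lines, one each 15 degrees: 23 short and thin (9 x 2.5 mm), one long and wide (28 x 6 mm). The disc is set when index_end comes here.
- peg_mid (a point): Middle of the peg, half-way up. The peg is a round upright dark steel pin fixed on the disc, diameter 18 mm, 40 high (38 to 78 above the bench), with a flat collar (diameter 24, 3 high) at its foot; it stands 62 mm from the turning axis, opposite the index line (180 degrees).
- pliers: pliers with orange-red handles, 59x182x12 mm, lying on the bench left of the table. A loose bystander: leave it alone. Origin: centre of its underside.
- screwdriver_red: red-handled screwdriver, 29x217x29 mm, lying on the bench at the far left. A loose bystander: leave it alone. Origin: centre of its underside.
- wood_offcut: wooden offcut, 40x140x28 mm, lying on the bench left of the table. A loose bystander: leave it alone. Origin: centre of its underside.
- cast_box: grey cast metal box, 86x86x58 mm, standing to the right behind the table. A loose bystander: leave it alone. Origin: centre of its underside.
- tape_black_0: roll of black tape, diameter 69, 19 high mm, lying to the right in front of the table. A loose bystander: leave it alone. Origin: centre of its underside.
- solder_spool: small blue spool of solder wire, diameter 40, 22 high mm, standing to the left in front of the table. A loose bystander: leave it alone. Origin: centre of its underside.
- spanner: double-ended steel spanner, 27x191x8 mm, lying behind the table. A loose bystander: leave it alone. Origin: centre of its underside.

How it is judged:
By the outcome, as a careful person would: the job done as asked, in the order asked, and still so for the second after the job is handed in, with the robot touching nothing.
It also fails if it takes over 45 s, if anything falls off the work surface, if the arm or the gripper's body presses on something with over 40 N, if the wrist force passes 120 N, or if a joint passes its speed limit or range.

ROBOT

A 7-joint arm with a two-finger parallel gripper is mounted at the origin on a cart in front of the work surface, level with it; the furniture and walls round the work are solid. World frame = base frame: x ahead of the robot, y to its left, z up, the work surface at z = 0. Lengths are in m, angles in rad, forces in N, time in s.
With the tool pointing down it reaches from about 0.425 to 1.025 m from the base axis. Payload 9.4 kg.
Tool frame: the origin (TCP) lies between the finger pads; the fingertips stand 22 mm ahead of it and the grasp point (between the pads) lies 3 mm ahead of it; x points along the fingers, y is the direction in which the jaws open and shut, and the axes are right-handed (so a half turn about x gives the same grasp; the last joint's range is limited). The gripper opens to 93 mm and grips with 3 to 60 N. Pads are 15 mm wide; open, the fingers measure 128 mm over their backs; the gripper's body (75 mm by 188 mm) begins 65 mm behind the grasp point.
Start: joints at [1.047, 0.599, -0.003, 1.599, 0.002, 0.943, -0.08], TCP at [0.313, -0.654, 0.241] pointing down, gripper open.
Joint ranges: [-2.57, 2.57], [-0.35, 1.97], [-1.29, 1.29], [0.11, 2.56], [-1.05, 4.19], [0.11, 1.86], [-2.63, 2.63]. Speed limits (rad/s): [2.22, 2.22, 3.01, 3.01, 3.14, 3.14, 3.14].

INTERFACE

Orientations are given as a unit quaternion [w, x, y, z].
In Python, from rig import manip gives the robot as it stands.
- The arm moves only by the tool step_arm, never from a script. Its argument "deltas" is a list of rows, each a list of 7 numbers: the shift along the tool's x, y, z in m, then the turn, a rotation vector about the tool's x, y, z in degrees, then the opening, from -1 (shut) to 1 (fully open), so that 0 is half open. In form: [[tx, ty, tz, rx, ry, rz, grip], ...]. A call has 1 to 12 rows; each row shifts and turns the pose as measured when the row begins, along the tool's axes as they then stand; what a row does not reach is not made up. A row lasts 1/8 s, in which the tool goes at most 62.5 mm and 10.7 degrees, less where a joint would pass 70% of its speed; a pose out of reach is approached as far as the arm can. A call with a gripper value outside its range is refused whole. The fingers move at their own pace and stop on an object; "force" is the grip in N (left out, the last holds). Time passes only in rows, so rows that do not move let the fingers close. It gives the time, the measured TCP pose, the force and the opening at its end, in the units of the state.
- manip.get_state(): the state, without advancing time (a new reading comes with each control period).
- manip.read_camera(name): name is "scene" or "top" or "wrist"; returns the picture (480x640x3 uint8, blue, green, red); there is no depth.
- manip.camera_info(name): a dict with "fx", "fy", "cx", "cy" (pixels), "R" (3x3) and "t" (3): a world point X has camera coordinates R X + t; the wrist camera has in their place "hand_eye" (4x4, takes a point from camera to tool coordinates, whose origin is the TCP and whose axes are the tool frame's). Camera axes: x right, y down, z forward; pixel columns grow to the right and rows downward; lengths in m; the calibration is good to about 2 mm. A picture is of the moment at which its call begins: read the wrist's pose just before it. camera_info takes no time and is no camera call.
- manip.hand_in(): hands the job in, once; it reports no verdict.
Trained networks look in the newest picture that a camera, given by its name, has taken for a name from the list of things; names that differ only in an ending like _2 or _b are one class to them, and where a whole thing is asked for, a point or a joint stands for the part that bears it (a point fixed in the world has none). Each returns a list of dicts, best first, with "confidence" (0 to 1); they miss things now and then, are a little off and sometimes report something else, mostly with a low value. They report only what shows in the picture. A call takes as long as a camera call.
- manip.spot_in(camera, thing): "point" ([x, y, z] in m, in world coordinates, good to about 4 mm: the middle of the surface that is visible of it).
- manip.tip_of(camera, thing): "point" ([x, y, z] in m, in world coordinates, good to about 4 mm: a listed point, or the origin of a listed thing).
The state is a dict: "t": time; "q": joint angles; "dq": joint speeds; "tau": joint torques, N m; "eef_pos": TCP position; "eef_rot": TCP orientation; "ft_force": force on the tool from outside, world axes, zero at the start; "wrist_torque": the same for the moment, N m; "width": finger opening in m.
Only numpy, scipy, OpenCV 4.12 (cv2) and the standard library are available. Lean on these libraries where they do the work, as an engineer would, in place of code of your own. Each camera call takes 0.05 s, during which the arm holds its last target. There are 200 camera calls.

## Working session

There is one attempt and no reset: what is moved stays moved. The work goes in short steps, Python scripts to look and compute and a tool call to move; the robot and the scene stay as the last step left them, time stands still between calls to the robot, and variables do not carry over. Pictures are saved under pics/ and viewed, on a budget of 10 in all, crops included, one or two more only if the job needs it, and the job is handed in when it is done.

Besides the shell and the picture viewer there is one more tool, called after ">>>" by a JSON object that holds its "method" and its "body", one argument or row to a line. step_arm: Moves the arm, as the interface text tells. Its arguments: {"type":"object","properties":{"deltas":{"type":"array","items":{"type":"array","items":{"type":"number"}}},"force":{"type":"number"}},"required":["deltas"]}

```bash
mkdir -p pics; cat > h.py <<'E'
import numpy as np, cv2
from rig import manip
def loc(cam,names):
    for n in names:
        try: print(cam,n,[(np.round(d['point'],4).tolist(),round(d['confidence'],2)) for d in manip.tip_of(cam,n)[:2]])
        except Exception as e: print(cam,n,e)
def pix2w(cam,u,v,z):
    c=manip.camera_info(cam);R=np.array(c['R']);t=np.array(c['t'])
    d=R.T@np.array([(u-c['cx'])/c['fx'],(v-c['cy'])/c['fy'],1]);o=-R.T@t
    return o+d*(z-o[2])/d[2]
def w2pix(cam,X):
    c=manip.camera_info(cam);p=np.array(c['R'])@X+np.array(c['t'])
    return c['fx']*p[0]/p[2]+c['cx'],c['fy']*p[1]/p[2]+c['cy']
E
python3 - <<'E'
from h import *
for c in('top','scene'):
    cv2.imwrite(f'pics/{c}0.png',manip.read_camera(c)); loc(c,['rotary_table','index_end','long_line','peg_mid'])
s=manip.get_state();print(s['t'],s['eef_pos'],s['eef_rot'],s['width'])
E
```

```text
top rotary_table []
top index_end [([0.4726, 0.0615, 0.039], 0.93)]
top long_line [([0.6091, 0.0633, 0.0397], 0.93)]
top peg_mid [([0.5911, 0.1331, 0.0602], 0.82)]
scene rotary_table [([0.5402, 0.101, 0.0029], 0.72)]
scene index_end [([0.7586, 0.131, -0.0008], 0.65), ([0.471, 0.0583, 0.0363], 0.64)]
scene long_line [([0.6152, 0.0684, 0.0405], 0.72)]
scene peg_mid [([0.593, 0.1352, 0.0558], 0.65)]
0.5 [ 0.31326139 -0.6538211   0.2405774 ] [-0.15666957 -0.6895066  -0.15668688  0.68955385] 0.09301820810864175
```

View pics/top0.png

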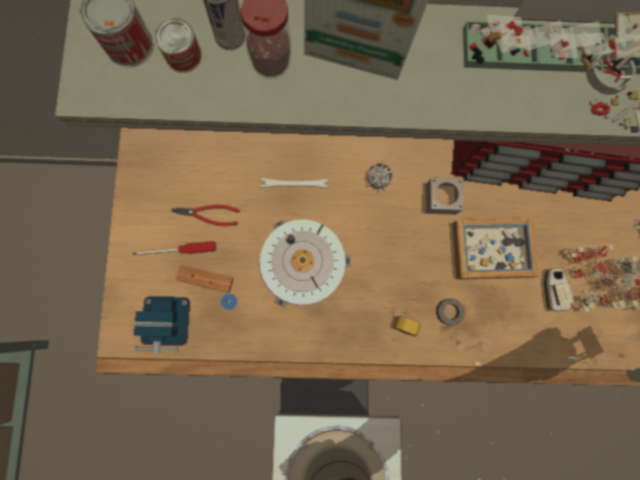

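View pics/scene0.png

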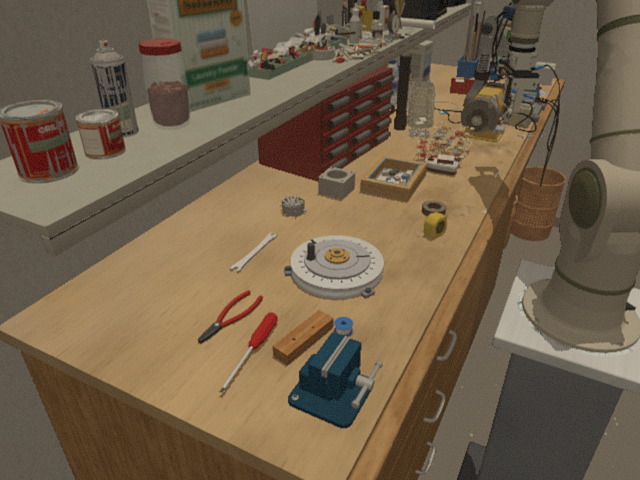

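The top view shows the table centre near pixel (302,261), peg (291,239), index end (318,288) and long line (320,229). The scene view agrees, with no obstacles on the disc. Next I'll close the fingers and hover over the table for a wrist view.

```bash
cat >> h.py <<'E'
from scipy.spatial.transform import Rotation as Ro
def pose():
    s=manip.get_state();q=s['eef_rot'];return np.array(s['eef_pos']),Ro.from_quat([q[1],q[2],q[3],q[0]]),s
def delta(target,yaw=None):
    """tool-frame shift and turn to a target with tool x down, tool y at world angle yaw (deg)"""
    p,R,s=pose();d=R.inv().apply(np.array(target)-p)
    if yaw is None: return np.round(d,4),None
    a=np.radians(yaw);y=np.array([np.cos(a),np.sin(a),0]);x=np.array([0,0,-1.]);T=Ro.from_matrix(np.c_[x,y,np.cross(x,y)])
    return np.round(d,4),np.round((R.inv()*T).as_rotvec(degrees=True),2)
E
python3 - <<'E'
from h import *
p,R,s=pose();print(R.as_matrix().round(3));print(manip.camera_info('wrist'))
print(delta([.50,.10,.33]), np.round(s['q'],2))
E
```

```text
[[-0.     0.432 -0.902]
 [ 0.    -0.902 -0.432]
 [-1.    -0.     0.   ]]
{'fx': 429.2844906458842, 'fy': 429.2844906458842, 'cx': 320.6293320529743, 'cy': 240.1659509820186, 'hand_eye': array([[-7.36688716e-05, -2.61079479e-01,  9.65317305e-01,
        -1.43914361e-01],
       [ 9.99999941e-01,  3.03371775e-04,  1.58365557e-04,
        -5.34816484e-04],
       [-3.34196021e-04,  9.65317261e-01,  2.61079442e-01,
        -7.23072242e-02],
       [ 0.00000000e+00,  0.00000000e+00,  0.00000000e+00,
         1.00000000e+00]])}
(array([-0.0894, -0.5991, -0.4942]), None) [ 1.05  0.6  -0.    1.6   0.    0.94 -0.08]
```

>>> {"method": "step_arm", "body": {
  "deltas": [
    [0,-0.042,-0.039,0,0,0,-1],
    [0,-0.042,-0.039,0,0,0,-1],
    [0,-0.042,-0.039,0,0,0,-1],
    [0,-0.042,-0.039,0,0,0,-1],
    [0,-0.042,-0.039,0,0,0,-1],
    [0,-0.042,-0.039,0,0,0,-1],
    [0,-0.042,-0.039,0,0,0,-1],
    [0,-0.042,-0.039,0,0,0,-1],
    [0,-0.042,-0.039,0,0,0,-1],
    [0,-0.042,-0.039,0,0,0,-1],
    [0,-0.042,-0.039,0,0,0,-1],
    [0,-0.042,-0.039,0,0,0,-1]
  ],
  "force": 20
}}

```text
t: 2.0
eef_pos: [0.5251, 0.0171, 0.2413]
eef_rot: [0.156, 0.692, 0.151, -0.688]
ft_force: [1.3, -0.4, 0.0]
width: 0.0004
```

```bash
python3 - <<'E'
from h import *
print(delta([.55,.105,.2],-60), pose()[0],pose()[2]['q'].round(2))
E
```

```text
(array([ 0.041 , -0.0693, -0.0597]), array([-4.89, -0.26, -0.45])) [0.52505956 0.01714452 0.24125018] [-0.08  0.36 -0.09  2.05  0.06  0.72 -1.33]
```

>>> {"method": "step_arm", "body": {
  "deltas": [
    [0.013,-0.024,-0.021,-2,0,0,-1],
    [0.013,-0.024,-0.021,-2,0,0,-1],
    [0.013,-0.02,-0.018,-1,-0.2,-0.4,-1],
    [0,0,0,0,0,0,-1]
  ]
}}

```text
t: 2.5
eef_pos: [0.5498, 0.1139, 0.202]
eef_rot: [0.187, 0.684, 0.188, -0.68]
ft_force: [0.0, -0.3, 0.2]
width: 0.0004
```

```bash
cat >> h.py <<'E'
def wpix2w(P,u,v,z):
    p,R=P;c=manip.camera_info('wrist');H=np.array(c['hand_eye'])
    d=R.apply(H[:3,:3]@np.array([(u-c['cx'])/c['fx'],(v-c['cy'])/c['fy'],1]));o=p+R.apply(H[:3,3])
    return o+d*(z-o[2])/d[2]
def rectify(P,im,cx,cy,z=.038,half=.14,n=560):
    """bird's-eye view of plane z round (cx,cy): image up=+x, left=+y"""
    w=np.array([[cx+half,cy+half],[cx+half,cy-half],[cx-half,cy-half],[cx-half,cy+half]])
    p,R=P;c=manip.camera_info('wrist');H=np.array(c['hand_eye']);src=[]
    for x,y in w:
        q=np.linalg.inv(H)@np.r_[R.inv().apply(np.array([x,y,z])-p),1]
        src.append([c['fx']*q[0]/q[2]+c['cx'],c['fy']*q[1]/q[2]+c['cy']])
    M=cv2.getPerspectiveTransform(np.float32(src),np.float32([[0,0],[n,0],[n,n],[0,n]]))
    return cv2.warpPerspective(im,M,(n,n))
E
python3 - <<'E'
from h import *
p,R,s=pose();im=manip.read_camera('wrist');cv2.imwrite('pics/w1.png',im);np.savez('pics/w1.npz',p=p,q=R.as_quat())
loc('wrist',['rotary_table','index_end','long_line','peg_mid']);print(p,s['ft_force'].round(2))
cv2.imwrite('pics/r1.png',rectify((p,R),im,.5394,.1018))
E
```

```text
wrist rotary_table [([0.5345, 0.1022, -0.0031], 0.79)]
wrist index_end [([0.4767, 0.0583, 0.04], 0.91), ([0.6084, 0.0647, 0.039], 0.73)]
wrist long_line [([0.6103, 0.0653, 0.0393], 0.84)]
wrist peg_mid [([0.5919, 0.1339, 0.0558], 0.65)]
[0.54981784 0.11387325 0.20200461] [ 0.02 -0.27  0.2 ]
```

View pics/r1.png

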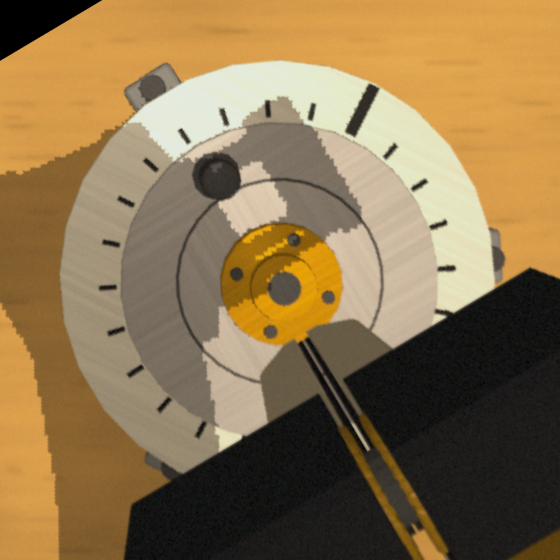

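The bird's-eye view (0.5 mm/px) puts the disc centre near (279,283), i.e. (0.538, 0.102). The long line runs from (376,87) to (352,134), at about -26.3°, and the peg stands at about 31°. It has to turn about +122.5° anticlockwise, to 153.7°.

```bash
python3 - <<'E'
from h import *
print(delta([.6117,.0996,.2],-59),delta([.6117,.0996,.08]))
E
```

```text
(array([ 0.0037,  0.0406, -0.0477]), array([-0.57, -0.34, -0.13])) (array([ 0.1237,  0.0403, -0.047 ]), None)
```

>>> {"method": "step_arm", "body": {
  "deltas": [
    [0,0.02,-0.024,-0.5,0,0,-1],
    [0,0.02,-0.023,0,-0.3,0,-1],
    [0,0,0,0,0,0,-1],
    [0.03,0,0,0,0,0,-1],
    [0.03,0,0,0,0,0,-1],
    [0.03,0,0,0,0,0,-1],
    [0,0,0,0,0,0,-1]
  ]
}}

```text
t: 3.62
eef_pos: [0.6106, 0.093, 0.1159]
eef_rot: [0.187, 0.684, 0.184, -0.681]
ft_force: [-0.7, 0.8, 0.5]
width: 0.0004
```

```bash
python3 - <<'E'
from h import *
p,R,s=pose();print(p,s['ft_force'].round(2),delta([.6117,.0996,.08],-59))
im=manip.read_camera('wrist');cv2.imwrite('pics/w2.png',im);loc('wrist',['peg_mid'])
E
```

```text
[0.6106481  0.0929727  0.11590447] [-0.73  0.77  0.51] (array([ 0.0359, -0.0054, -0.0041]), array([-0.55, -0.2 , -0.3 ]))
wrist peg_mid [([0.5873, 0.1339, 0.0537], 0.62)]
```

View pics/w2.png

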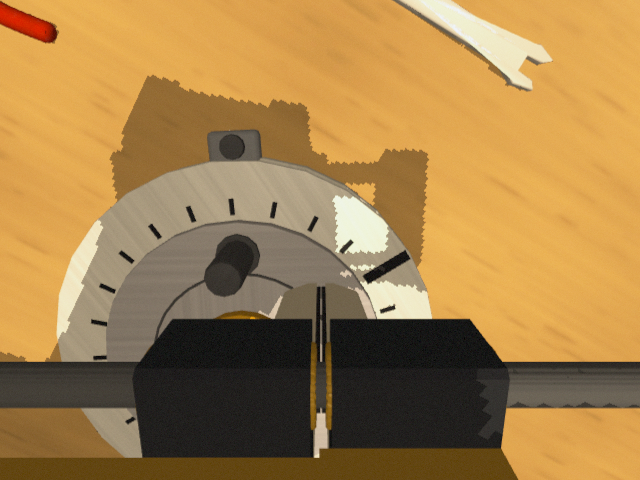

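The peg (235,265) is clear of the closed fingertips (320,300), which taper. I'll descend the rest of the way and begin the arc.

>>> {"method": "step_arm", "body": {
  "deltas": [
    [0.018,-0.003,-0.003,-0.5,0,0,-1],
    [0.018,-0.003,-0.002,0,-0.2,-0.3,-1],
    [0,0,0,0,0,0,-1],
    [0,-0.0055,-0.0021,-5,0,0,-1],
    [0,-0.0055,-0.0021,-5,0,0,-1],
    [0,-0.0055,-0.0021,-5,0,0,-1],
    [0,-0.0055,-0.0021,-5,0,0,-1],
    [0,-0.0055,-0.0021,-5,0,0,-1]
  ]
}}

```text
t: 4.72
eef_pos: [0.6074, 0.1293, 0.0825]
eef_rot: [0.337, 0.626, 0.334, -0.619]
ft_force: [3.0, -0.9, -1.8]
width: 0.0004
```

```bash
cat >> h.py <<'E'
C=np.array([.538,.102])
def rel():
    p,R,s=pose();d=p[:2]-C;y=R.as_matrix()[:,1];yaw=np.degrees(np.arctan2(y[1],y[0]))
    c=R.inv().apply(np.r_[C,p[2]]-p)
    print('p',p.round(4),'yaw',yaw.round(1),'centre in tool y,z mm',(c[1:]*1000).round(1),'F',s['ft_force'].round(1),'t',s['t'],'tilt',R.as_matrix()[2,:].round(3))
def see(cams=('wrist','top','scene')):
    for c in cams:
        manip.read_camera(c)
        for n,o in(('peg_mid',0),('index_end',180)):
            for d in manip.tip_of(c,n)[:2]:
                q=np.array(d['point'][:2])-C;print(c,n,'peg angle',round((np.degrees(np.arctan2(q[1],q[0]))+o)%360,1),'r',(np.hypot(*q)*1000).round(),round(d['confidence'],2))
E
python3 -c "
from h import *
rel();see()"
```

```text
p [0.6074 0.1293 0.0825] yaw -33.3 centre in tool y,z mm [-42.9  60.9] F [ 3.  -0.9 -1.8] t 4.725 tilt [-1.     0.008 -0.007]
wrist peg_mid peg angle 40.1 r 65.0 0.94
top peg_mid peg angle 40.9 r 61.0 0.82
top index_end peg angle 244.8 r 298.0 0.17
scene peg_mid peg angle 39.3 r 60.0 0.95
scene index_end peg angle 42.8 r 80.0 0.66
scene index_end peg angle 272.7 r 2.0 0.58
```

>>> {"method": "step_arm", "body": {
  "deltas": [
    [0,-0.006,-0.0018,0,0,0,-1],
    [0,-0.006,-0.0018,0,0,0,-1],
    [0,-0.006,-0.0018,0,0,0,-1],
    [0,-0.006,-0.0018,-3,0,0,-1],
    [0,-0.006,-0.002,-4,0,0,-1],
    [0,-0.006,-0.002,-4,0,0,-1],
    [0,-0.006,-0.002,-4,0,0,-1],
    [0,-0.006,-0.002,-4,0,0,-1]
  ]
}}

```text
t: 6.18
eef_pos: [0.5684, 0.1655, 0.0818]
eef_rot: [0.441, 0.556, 0.436, -0.554]
ft_force: [1.9, -2.4, 0.5]
width: 0.0009
```

```bash
python3 -c "
from h import *
rel();see()"
```

```text
p [0.5684 0.1655 0.0818] yaw -13.4 centre in tool y,z mm [-14.8  68.8] F [ 1.9 -2.4  0.5] t 6.175 tilt [-1.     0.007  0.002]
wrist peg_mid peg angle 86.5 r 62.0 0.6
top peg_mid peg angle 87.7 r 59.0 0.54
scene peg_mid peg angle 83.6 r 59.0 0.8
scene index_end peg angle 90.4 r 85.0 0.76
```

>>> {"method": "step_arm", "body": {
  "deltas": [
    [0,-0.0045,0.0015,-5.4,0,0,-1],
    [0,-0.0048,0.001,-5.4,0,0,-1],
    [0,-0.0048,0,-5.4,0,0,-1],
    [0,-0.0047,-0.0007,-5.4,0,0,-1],
    [0,-0.0046,-0.0012,-5.4,0,0,-1],
    [0,-0.0045,-0.0016,-5.4,0,0,-1],
    [0,-0.0043,-0.002,-5.4,0,0,-1]
  ]
}}

```text
t: 7.5
eef_pos: [0.5412, 0.1714, 0.0829]
eef_rot: [0.601, 0.384, 0.592, -0.374]
ft_force: [1.8, 0.4, -1.2]
width: 0.0008
```

```bash
python3 -c "
from h import *
rel();see()"
```

```text
p [0.5412 0.1714 0.0829] yaw 25.2 centre in tool y,z mm [-32.4  61.4] F [ 1.8  0.4 -1.2] t 7.5 tilt [-1.     0.019  0.003]
wrist peg_mid peg angle 108.1 r 63.0 0.68
top peg_mid peg angle 109.2 r 59.0 0.55
scene peg_mid peg angle 109.1 r 58.0 0.77
scene peg_mid peg angle 7.8 r 223.0 0.22
scene index_end peg angle 110.0 r 82.0 0.93
```

>>> {"method": "step_arm", "body": {
  "deltas": [
    [0,-0.0054,-0.0025,-4.1,0,0,-1],
    [0,-0.0054,-0.0025,-4.1,0,0,-1],
    [0,-0.0054,-0.0025,-4.1,0,0,-1],
    [0,-0.0054,-0.0025,-4.1,0,0,-1],
    [0,-0.0054,-0.0025,-4.1,0,0,-1],
    [0,-0.0054,-0.0025,-4.1,0,0,-1],
    [0,-0.0054,-0.0025,-4.1,0,0,-1],
    [0,0,0,0,0,0,-1]
  ]
}}

```text
t: 8.95
eef_pos: [0.5042, 0.1618, 0.0829]
eef_rot: [0.681, 0.222, 0.665, -0.213]
ft_force: [-0.1, 0.3, -0.5]
width: 0.0004
```

```bash
python3 -c "
from h import *
rel();see()
p,R,s=pose();im=manip.read_camera('wrist');cv2.imwrite('pics/w3.png',im);cv2.imwrite('pics/r3.png',rectify((p,R),im,*C))"
```

```text
p [0.5042 0.1618 0.0829] yaw 54.2 centre in tool y,z mm [-28.7  62.4] F [-0.1  0.3 -0.5] t 8.95 tilt [-1.     0.019  0.017]
wrist peg_mid peg angle 138.7 r 66.0 0.94
top index_end peg angle 141.9 r 85.0 0.5
top index_end peg angle 151.2 r 80.0 0.18
scene peg_mid peg angle 139.9 r 59.0 0.58
scene index_end peg angle 140.0 r 84.0 0.8
scene index_end peg angle 300.5 r 211.0 0.28
```

View pics/w3.png

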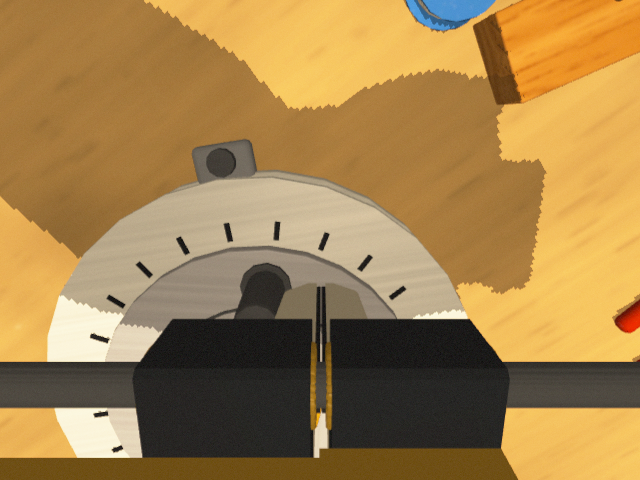

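The peg (265,280) touches the left side of the fingertips, at about 140°. I'll push ~8° more, then withdraw up and inward so the camera sees both lines.

>>> {"method": "step_arm", "body": {
  "deltas": [
    [0,-0.0045,-0.0018,-4,0,0,-1],
    [0,-0.0045,-0.0018,-4,0,0,-1],
    [0,0,0,0,0,0,-1]
  ]
}}

```text
t: 9.82
eef_pos: [0.4975, 0.1582, 0.083]
eef_rot: [0.695, 0.174, 0.678, -0.163]
ft_force: [0.1, 0.2, -0.1]
width: 0.0002
```

```bash
python3 -c "
from h import *
rel();see(('wrist','scene'));print(delta([.538+.065,.102-.035,.2],63.7))"
```

```text
p [0.4975 0.1582 0.083 ] yaw 62.5 centre in tool y,z mm [-31.1  61.9] F [ 0.1  0.2 -0.1] t 9.825 tilt [-1.    0.02  0.02]
wrist peg_mid peg angle 146.2 r 62.0 0.76
scene peg_mid peg angle 146.2 r 61.0 0.65
scene index_end peg angle 186.9 r 222.0 0.64
scene index_end peg angle 147.7 r 84.0 0.55
(array([-0.1149, -0.0298,  0.138 ]), array([-1.25,  1.18, -1.15]))
```

>>> {"method": "step_arm", "body": {
  "deltas": [
    [0,0.01,0,0,0,0,-1],
    [-0.03,0,0,0,0,0,-1],
    [-0.04,0,0,0,0.6,-0.6,-1],
    [-0.045,-0.008,0.03,0,0.6,-0.6,-1],
    [0,-0.01,0.036,0,0,0,-1],
    [0,-0.01,0.036,0,0,0,-1],
    [0,-0.01,0.036,-1,0,0,-1],
    [0,0,0,0,0,0,-1],
    [0,0,0,0,0,0,-1]
  ]
}}

```text
t: 11.25
eef_pos: [0.6097, 0.0734, 0.2033]
eef_rot: [0.688, 0.163, 0.689, -0.16]
ft_force: [-0.9, 0.7, -0.1]
width: 0.0005
```

```bash
cat >> h.py <<'E'
def snap(n):
    p,R,s=pose();im=manip.read_camera('wrist');cv2.imwrite(f'pics/w{n}.png',im)
    cv2.imwrite(f'pics/r{n}.png',rectify((p,R),im,*C))
E
python3 -c "
from h import *
rel();snap(4);loc('wrist',['index_end','long_line','peg_mid'])"
```

```text
p [0.6097 0.0734 0.2033] yaw 63.6 centre in tool y,z mm [ -6.2 -77. ] F [-0.9  0.7 -0.1] t 11.25 tilt [-1.     0.003 -0.003]
wrist index_end [([0.6104, 0.0566, 0.0407], 0.65)]
wrist long_line [([0.6075, 0.0644, 0.0376], 0.57)]
wrist peg_mid [([0.4831, 0.1339, 0.054], 0.75)]
```

View pics/r4.png

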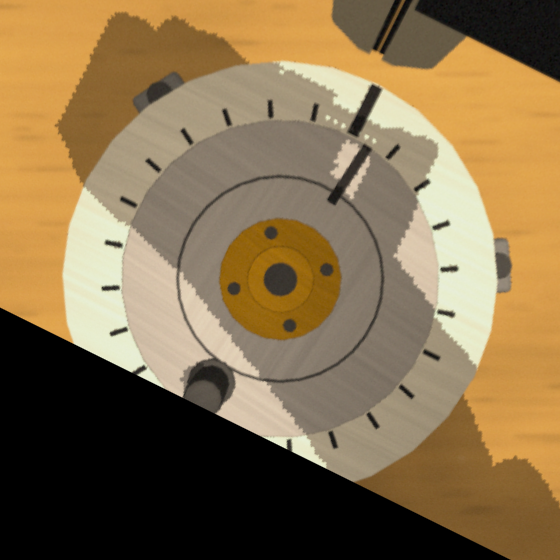

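This view is clear: the index line runs (367,147)-(333,202) and the long line (376,87)-(354,133), with the index still several degrees clockwise. I'll measure it numerically.

```bash
cat >> h.py <<'E'
def angles(n):
    g=cv2.cvtColor(cv2.imread(f'pics/r{n}.png'),cv2.COLOR_BGR2GRAY)
    ys,xs=np.mgrid[:560,:560];a0=0
    def line(c,r0,r1,lo,hi):
        r=np.hypot(xs-c[0],ys-c[1]);a=np.degrees(np.arctan2(-(xs-c[0]),-(ys-c[1])))
        m=(r>r0)&(r<r1)&(a>lo)&(a<hi)&(g<70)
        P=np.c_[xs[m],ys[m]].astype(np.float32);vx,vy,x0,y0=cv2.fitLine(P,cv2.DIST_L2,0,.01,.01).ravel()
        if vy>0: vx,vy=-vx,-vy
        return len(P),np.degrees(np.arctan2(-vx,-vy)).round(2),a[m].mean().round(2),(x0,y0)
    for c in((280,279),(280,281),(279,280)):
        L=line(c,170,215,-34,-19);I=line(c,108,154,-46,-12)
        print(c,'long',L,'index',I,'turn by mean',round(float(L[2]-I[2]),2),'by dir',round(float(L[1]-I[1]),2))
E
python3 -c "
from h import *
angles(4)"
```

```text
(280, 279) long (440, np.float32(-26.51), np.float64(-26.52), (np.float32(365.79773), np.float32(107.10227))) index (381, np.float32(-33.85), np.float64(-33.25), (np.float32(351.74277), np.float32(169.59055))) turn by mean 6.73 by dir 7.34
(280, 281) long (444, np.float32(-26.57), np.float64(-26.26), (np.float32(364.98422), np.float32(108.72748))) index (382, np.float32(-33.84), np.float64(-32.75), (np.float32(350.69635), np.float32(171.14136))) turn by mean 6.49 by dir 7.27
(279, 280) long (443, np.float32(-26.6), np.float64(-26.66), (np.float32(365.19638), np.float32(108.32732))) index (382, np.float32(-33.75), np.float64(-33.37), (np.float32(350.9005), np.float32(170.84293))) turn by mean 6.71 by dir 7.15
```

```bash
python3 -c "
from h import *
print(delta([.4959,.166,.203],69.5))"
```

```text
(array([ 0.0009,  0.0327, -0.1429]), array([-5.8 , -0.15, -0.16]))
```

>>> {"method": "step_arm", "body": {
  "deltas": [
    [0,0.008,-0.036,-2,0,0,-1],
    [0,0.008,-0.036,-2,0,0,-1],
    [0,0.008,-0.035,-1.8,0,0,-1],
    [0,0.006,-0.033,0,0,0,-1],
    [0,0,0,0,0,0,-1]
  ]
}}

```text
t: 12.08
eef_pos: [0.4876, 0.1613, 0.2046]
eef_rot: [0.696, 0.124, 0.697, -0.122]
ft_force: [0.5, -0.6, -0.3]
width: 0.0005
```

```bash
python3 -c "
from h import *
rel();print(delta([.4959,.166,.083],69.5))"
```

```text
p [0.4876 0.1613 0.2046] yaw 70.0 centre in tool y,z mm [-38.4  67.7] F [ 0.5 -0.6 -0.3] t 12.075 tilt [-1.     0.004 -0.001]
(array([0.1216, 0.0069, 0.0064]), array([ 0.46, -0.08, -0.21]))
```

>>> {"method": "step_arm", "body": {
  "deltas": [
    [0.03,0.007,0.006,0,0,0,-1],
    [0.03,0,0,0.4,0,0,-1],
    [0.03,0,0,0,0,0,-1],
    [0.025,0,0,0,0,0,-1],
    [0,0,0,0,0,0,-1]
  ]
}}

```text
t: 12.7
eef_pos: [0.4997, 0.1662, 0.0875]
eef_rot: [0.697, 0.127, 0.694, -0.124]
ft_force: [0.4, -1.1, 0.5]
width: 0.0004
```

```bash
python3 -c "
from h import *
rel();print(delta([.4959,.166,.083],69.5),delta([.49095,.15284,.083],69.5))"
```

```text
p [0.4997 0.1662 0.0875] yaw 69.5 centre in tool y,z mm [-46.7  58.3] F [ 0.4 -1.1  0.5] t 12.7 tilt [-1.     0.005  0.003]
(array([ 0.0045, -0.0015, -0.0035]), array([ 0.02,  0.2 , -0.27])) (array([ 0.0044, -0.0156, -0.0035]), array([ 0.02,  0.2 , -0.27]))
```

>>> {"method": "step_arm", "body": {
  "deltas": [
    [0.004,-0.001,-0.0035,0,0,0,-1],
    [0,-0.003,0,0,0,0,-1],
    [0,-0.003,0,0,0,0,-1],
    [0,-0.002,0,0,0,0,-1],
    [0,-0.002,0,0,0,0,-1],
    [0,-0.002,0,0,0,0,-1],
    [0,0,0,0,0,0,-1]
  ]
}}

```text
t: 13.58
eef_pos: [0.4934, 0.1559, 0.0864]
eef_rot: [0.699, 0.129, 0.693, -0.123]
ft_force: [0.5, -0.2, 0.4]
width: 0.0001
```

```bash
python3 -c "
from h import *
rel();print(delta([.49095,.15284,.083],69.5));see(('wrist','scene'))"
```

```text
p [0.4934 0.1559 0.0864] yaw 69.5 centre in tool y,z mm [-34.9  60.7] F [ 0.5 -0.2  0.4] t 13.575 tilt [-1.     0.01   0.007]
(array([ 0.0034, -0.0038, -0.0012]), array([ 0.01,  0.41, -0.56]))
wrist peg_mid peg angle 147.1 r 63.0 0.63
scene peg_mid peg angle 151.1 r 60.0 0.93
scene index_end peg angle 151.9 r 84.0 0.94
scene index_end peg angle 331.2 r 63.0 0.18
```

>>> {"method": "step_arm", "body": {
  "deltas": [
    [0,-0.0015,-0.0005,0,0,0,-1],
    [0,-0.0015,-0.0005,0,0,0,-1],
    [0,0,0,0,0,0,-1]
  ]
}}

```text
t: 14.25
eef_pos: [0.4918, 0.1538, 0.0864]
eef_rot: [0.699, 0.129, 0.693, -0.122]
ft_force: [0.1, 0.5, 0.1]
width: 0.0006
```

```bash
python3 -c "
from h import *
rel();print(delta([.49095,.15284,.083],69.5));see(('scene',))"
```

```text
p [0.4918 0.1538 0.0864] yaw 69.5 centre in tool y,z mm [-32.3  61.4] F [0.1 0.5 0.1] t 14.25 tilt [-1.     0.011  0.008]
(array([ 0.0034, -0.0012, -0.0005]), array([ 0.02,  0.43, -0.61]))
scene peg_mid peg angle 153.1 r 61.0 0.73
```

Now about 1 mm short by estimate. I'll back off and measure.

>>> {"method": "step_arm", "body": {
  "deltas": [
    [0,0.01,0,0,0,0,-1],
    [-0.03,0,0,0,0,0,-1],
    [-0.04,0,0,0,0.2,-0.3,-1],
    [-0.045,-0.008,0.03,2,0.2,-0.3,-1],
    [0,-0.01,0.036,2,0,0,-1],
    [0,-0.01,0.036,2,0,0,-1],
    [0,-0.01,0.036,0,0,0,-1],
    [0,0,0,0,0,0,-1],
    [0,0,0,0,0,0,-1]
  ]
}}

```text
t: 15.52
eef_pos: [0.6085, 0.0737, 0.2055]
eef_rot: [0.687, 0.161, 0.689, -0.163]
ft_force: [-0.4, -1.0, 0.2]
width: 0.0007
```

```bash
python3 -c "
from h import *
rel();snap(5);angles(5)"
```

```text
p [0.6085 0.0737 0.2055] yaw 63.5 centre in tool y,z mm [ -6.2 -75.7] F [-0.4 -1.   0.2] t 15.525 tilt [-1.    -0.003 -0.003]
(280, 279) long (434, np.float32(-26.53), np.float64(-26.46), (np.float32(365.64056), np.float32(106.95853))) index (378, np.float32(-27.94), np.float64(-28.06), (np.float32(341.6402), np.float32(163.34126))) turn by mean 1.6 by dir 1.41
(280, 281) long (439, np.float32(-26.43), np.float64(-26.2), (np.float32(364.84055), np.float32(108.55353))) index (379, np.float32(-28.0), np.float64(-27.64), (np.float32(340.69128), np.float32(165.11082))) turn by mean 1.44 by dir 1.57
(279, 280) long (439, np.float32(-26.41), np.float64(-26.6), (np.float32(365.06833), np.float32(108.097946))) index (378, np.float32(-27.86), np.float64(-28.24), (np.float32(340.89682), np.float32(164.7381))) turn by mean 1.64 by dir 1.45
```

View pics/r5.png

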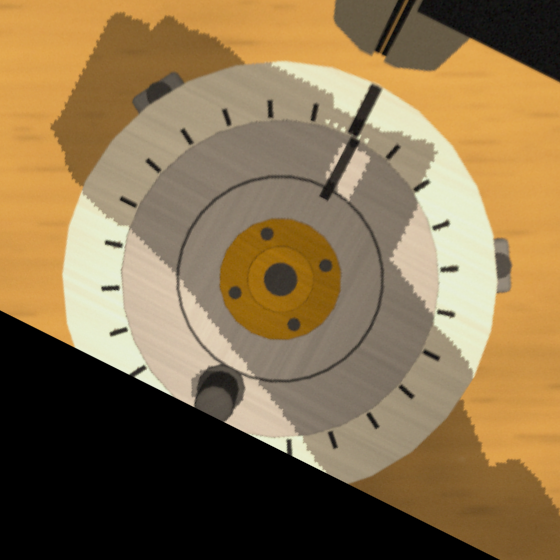

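The index line (357,140)-(325,198) is now nearly in line with the long line (376,88)-(354,133), about 1.5° (1.6 mm at the peg) short. I'll give one more fine push.

```bash
python3 -c "
from h import *
print(delta([.4955,.1646,.2],69.5))"
```

```text
(array([ 0.0057,  0.0311, -0.1418]), array([-6.  , -0.15,  0.2 ]))
```

>>> {"method": "step_arm", "body": {
  "deltas": [
    [0,0.008,-0.036,-2,0,0,-1],
    [0,0.008,-0.036,-2,0,0,-1],
    [0,0.008,-0.034,-1.9,0,0,-1],
    [0,0.008,-0.026,0,0,0,-1],
    [0.03,0,0,0,0,0,-1],
    [0.03,0,0,0,0,0,-1],
    [0,0,0,0,0,0,-1]
  ]
}}

```text
t: 16.45
eef_pos: [0.4909, 0.1643, 0.1463]
eef_rot: [0.696, 0.12, 0.698, -0.122]
ft_force: [-0.0, 1.1, 0.1]
width: 0.0008
```

```bash
python3 -c "
from h import *
rel();print(delta([.4955,.1646,.0864],69.5))"
```

```text
p [0.4909 0.1643 0.1463] yaw 70.3 centre in tool y,z mm [-42.8  65.3] F [-0.   1.1  0.1] t 16.45 tilt [-1.    -0.003 -0.002]
(array([0.0599, 0.0019, 0.0043]), array([ 0.81, -0.13,  0.16]))
```

>>> {"method": "step_arm", "body": {
  "deltas": [
    [0.02,0.003,0.004,0.8,0,0,-1],
    [0.02,0,0,0,0,0,-1],
    [0.017,0,0,0,0,0,-1],
    [0,0,0,0,0,0,-1],
    [0,0,0,0,0,0,-1]
  ]
}}

```text
t: 17.08
eef_pos: [0.4964, 0.1686, 0.0925]
eef_rot: [0.697, 0.125, 0.695, -0.125]
ft_force: [-0.3, 0.1, -0.4]
width: 0.0005
```

```bash
python3 -c "
from h import *
rel();print(delta([.49105,.15237,.0864],69.5))"
```

```text
p [0.4964 0.1686 0.0925] yaw 69.7 centre in tool y,z mm [-48.   62.2] F [-0.3  0.1 -0.4] t 17.075 tilt [-1.     0.     0.002]
(array([ 0.0061, -0.0171,  0.0006]), array([ 0.16,  0.09, -0.01]))
```

>>> {"method": "step_arm", "body": {
  "deltas": [
    [0.006,-0.003,0.0005,0,0,0,-1],
    [0,-0.003,0,0,0,0,-1],
    [0,-0.003,0,0,0,0,-1],
    [0,-0.003,0,0,0,0,-1],
    [0,-0.002,0,0,0,0,-1],
    [0,-0.001,0,0,0,0,-1],
    [0,0,0,0,0,0,-1],
    [0,0,0,0,0,0,-1]
  ]
}}

```text
t: 18.08
eef_pos: [0.4921, 0.1536, 0.0876]
eef_rot: [0.697, 0.126, 0.695, -0.125]
ft_force: [0.5, -0.4, 0.9]
width: 0.0004
```

```bash
python3 -c "
from h import *
rel();print(delta([.49105,.15237,.0864],69.5))"
```

```text
p [0.4921 0.1536 0.0876] yaw 69.6 centre in tool y,z mm [-32.4  61. ] F [ 0.5 -0.4  0.9] t 18.075 tilt [-1.     0.002  0.003]
(array([ 0.0012, -0.0016, -0.0006]), array([ 0.12,  0.19, -0.13]))
```

>>> {"method": "step_arm", "body": {
  "deltas": [
    [0,-0.001,0,0,0,0,-1],
    [0,-0.001,0,0,0,0,-1],
    [0,0,0,0,0,0,-1]
  ]
}}

```text
t: 18.45
eef_pos: [0.4916, 0.1527, 0.0877]
eef_rot: [0.697, 0.126, 0.695, -0.124]
ft_force: [0.8, 1.2, -0.8]
width: 0.0006
```

```bash
python3 -c "
from h import *
rel();print(delta([.49105,.15237,.0864],69.5))"
```

```text
p [0.4916 0.1527 0.0877] yaw 69.7 centre in tool y,z mm [-31.5  61.2] F [ 0.8  1.2 -0.8] t 18.45 tilt [-1.     0.004  0.003]
(array([ 0.0013, -0.0005, -0.0004]), array([ 0.17,  0.18, -0.23]))
```

>>> {"method": "step_arm", "body": {
  "deltas": [
    [0,-0.001,0,0,0,0,-1],
    [0,0,0,0,0,0,-1]
  ]
}}

```text
t: 18.7
eef_pos: [0.4911, 0.152, 0.0876]
eef_rot: [0.697, 0.126, 0.695, -0.123]
ft_force: [-1.1, 1.4, -1.0]
width: 0.0007
```

```bash
python3 -c "
from h import *
rel();print(delta([.49105,.15237,.0864],69.5))"
```

```text
p [0.4911 0.152  0.0876] yaw 69.7 centre in tool y,z mm [-30.6  61.4] F [-1.1  1.4 -1. ] t 18.7 tilt [-1.     0.004  0.003]
(array([ 0.0012,  0.0003, -0.0002]), array([ 0.18,  0.17, -0.24]))
```

Reached. I'll back off and measure again.

>>> {"method": "step_arm", "body": {
  "deltas": [
    [0,0.01,0,0,0,0,-1],
    [-0.03,0,0,0,0,0,-1],
    [-0.04,0,0,0,0,0,-1],
    [-0.045,-0.008,0.03,2,0.2,-0.2,-1],
    [0,-0.01,0.036,2,0,0,-1],
    [0,-0.01,0.036,2,0,0,-1],
    [0,-0.01,0.036,0,0,0,-1],
    [0,0,0,0,0,0,-1],
    [0,0,0,0,0,0,-1]
  ]
}}

```text
t: 19.82
eef_pos: [0.6091, 0.0712, 0.2071]
eef_rot: [0.687, 0.161, 0.689, -0.163]
ft_force: [-1.1, 0.3, -0.5]
width: 0.0003
```

```bash
python3 -c "
from h import *
rel();snap(6);angles(6)"
```

```text
p [0.6091 0.0712 0.2071] yaw 63.6 centre in tool y,z mm [ -4.1 -77.4] F [-1.1  0.3 -0.5] t 19.825 tilt [-1.    -0.004 -0.002]
(280, 279) long (449, np.float32(-26.44), np.float64(-26.52), (np.float32(365.6058), np.float32(107.41425))) index (410, np.float32(-26.73), np.float64(-26.26), (np.float32(338.01465), np.float32(161.43414))) turn by mean -0.26 by dir 0.29
(280, 281) long (455, np.float32(-26.49), np.float64(-26.25), (np.float32(364.86154), np.float32(108.905495))) index (409, np.float32(-26.54), np.float64(-25.86), (np.float32(337.1785), np.float32(163.09047))) turn by mean -0.39 by dir 0.05
(279, 280) long (455, np.float32(-26.44), np.float64(-26.65), (np.float32(365.08133), np.float32(108.465935))) index (409, np.float32(-26.57), np.float64(-26.46), (np.float32(337.38385), np.float32(162.68948))) turn by mean -0.19 by dir 0.13
```

View pics/r6.png

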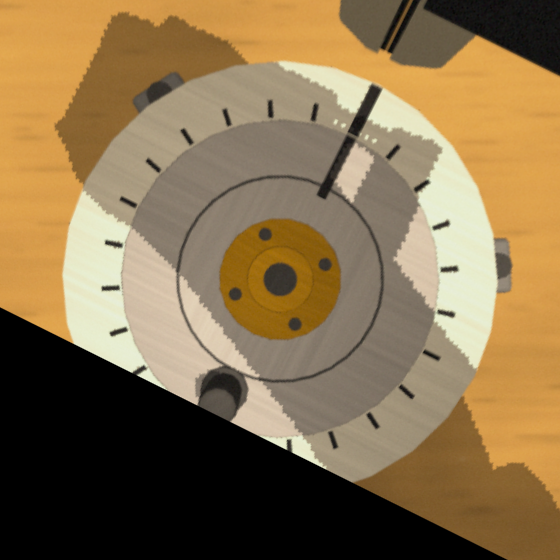

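The index line (352,138)-(322,197) runs straight on into the long line (376,88)-(354,133), with a residual of 0.4° at most. The arm is clear, so I'm handing in.

```bash
python3 -c "
from rig import manip
print(manip.hand_in())"
```

```text
the job is handed in; nothing more can be done
None
```

The disc now stands with its index line on the long scale line, and the job is handed in. I pushed the peg about 122° anticlockwise with closed fingertips, then made two small corrections of about 5.5° and 1.5°.

- **Alignment:** in the last wrist picture, taken with the arm withdrawn, the two lines run straight on into each other. The two ways of measuring the gap gave −0.4° to −0.2° and 0.05° to 0.3°. They disagree slightly on the sign, but both are within about 0.4°.
- **Force and time:** wrist force never read above about 4 N at the end of a move. The job took about 20 s of the 45 s allowed.
- **Loose things:** the path kept clear of them. I did not take a final picture of the whole bench to confirm that none had moved.
- **Detector:** its readings of the index end were sometimes several degrees or more off, so the final adjustments used the line fits in the wrist pictures instead.

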